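# Tip the tall cake carton onto the label zone and call for its label

### The job

Push the tall standing carton over, high on its near broad face, so that it comes to lie flat on its broad side wholly inside the white outline on the grey mat; push it only, do not lift it or carry it. Then press the button on the label printer down and let it come up again. Leave the other things on the table where they are.

Things in the scene. Friction and masses are not known exactly. Their poses are not given: they have to be found in the camera images.
- tall_carton: The tall closed kraft carton, the tallest loose thing on the table: 50 mm thick (its x) x 100 mm wide (its y) x 180 mm high (its z), rigid, roughly 0.3 to 0.6 kg, standing loose and upright on the table. Origin at the centre of its underside. Its +x points, to within about 0.1 rad, along the zone's +x, so a push along its +x high on the near broad face tips it into the zone about its far lower edge. That edge starts 25 to 40 mm inside the zone's near end line.
- carton_center (a point): Centre of the tall carton, 90 mm up its z axis from the origin: 90 mm above the table while it stands, 25 mm when it lies on a broad face.
- carton_foot_l (a point): Tall carton: bottom end, +y side, halfway through the thickness (0, 50, 0 mm in its frame).
- carton_foot_r (a point): Tall carton: bottom end, -y side (0, -50, 0 mm).
- carton_top_l (a point): Tall carton: top end, +y side (0, 50, 180 mm).
- carton_top_r (a point): Tall carton: top end, -y side (0, -50, 180 mm).
- zone: The label zone: a rectangle drawn with a 6 mm white line on a flat grey 280 x 220 mm mat, flush with the table. Inside the line it measures 250 mm (its x) x 190 mm (its y). Origin at its centre, at table height; its x axis runs from the near end line, where the tall carton stands, towards the far end. It is turned up to 0.8 rad either way from the robot's forward direction.
- print_button (a joint): The label printer's push button: 0 when up, 0.006 m when fully down; a spring, about 5 N when fully down, returns it. The printer counts a press from 4 mm.
- print_button_top (a point): Centre of the top face of the round black button (36 mm across) on top of the label printer, which is a fixed white box 140 x 150 x 80 mm high, to the left or right of the zone (a flat kitchen scale of similar footprint, 52 mm high, has the other side). Pressed straight down. Moves with the button.
- short_carton: Bystander, leave alone: the lower kraft carton, 50 x 70 x 95 mm high, same card as the tall one, standing loose on the table; origin at the centre of its underside, z up.
- jar: Bystander, leave alone: amber jar with steel cap, 64 mm across, 100 mm high, standing loose on the table; origin at the centre of its underside, z up.
- tin: Bystander, leave alone: steel can, 70 mm across, 90 mm high, standing loose on the table; origin at the centre of its underside, z up.
- mug: Bystander, leave alone: white mug, 76 mm across, 90 mm high, handle at its +y, standing loose on the table; origin at the centre of its underside, z up.
- mixing_bowl: Bystander, leave alone: small steel bowl, 120 mm across, 55 mm high, standing loose on the table; origin at the centre of its underside, z up.
- cake_ring: Bystander, leave alone: bottomless steel ring, 90 mm across, 50 mm high, standing loose on the table; origin at the centre of its underside, z up.
Not all that is in view belongs to the job. What is shaped like the tall_carton but green is not meant.

How it is judged:
On the way, in this order (a step that is already met when the one before it is completed fails the run):
1. the tall carton lies flat on a broad side inside the outline, at rest (x of carton_foot_l in the frame of zone between -0.128 and 0.128 m and y of carton_foot_l in the frame of zone between -0.098 and 0.098 m and x of carton_foot_r in the frame of zone between -0.128 and 0.128 m and y of carton_foot_r in the frame of zone between -0.098 and 0.098 m and x of carton_top_l in the frame of zone between -0.128 and 0.128 m and y of carton_top_l in the frame of zone between -0.098 and 0.098 m and x of carton_top_r in the frame of zone between -0.128 and 0.128 m and y of carton_top_r in the frame of zone between -0.098 and 0.098 m and height (world z) of carton_center below 0.035 m and angle between tall_carton's own z axis and vertical between 1.45 and 1.69 rad and linear speed of tall_carton below 0.02 m/s and angular speed of tall_carton below 0.2 rad/s), for 0.2 s.
2. then the printer's button is pressed (value of joint print_button above 0.004 m), for 0.05 s.
At the end, for the whole second after the job is handed in: The tall carton lies flat on a broad side (centre under 35 mm, within 0.12 rad of level), at rest, its four listed end points within 128 mm (x) and 98 mm (y) of the zone's centre in the zone's axes; the button, pressed 4 mm or more after that, is up again (under 2 mm) (all of step 1 and value of joint print_button below 0.002 m); the robot touches nothing.
It fails at once if the tall carton is lifted or carried (height (world z) of carton_center above 0.105 m or (angle between tall_carton's own z axis and vertical between 1.3 and 1.84 rad and height (world z) of carton_center above 0.068 m)).
It fails at once if a bystander is shifted more than 25 mm or tipped (distance of any of short_carton, jar, tin, mug, mixing_bowl, cake_ring from where it was at the start of the episode above 0.025 m or angle between any of short_carton, jar, tin, mug, mixing_bowl, cake_ring's own z axis and vertical above 0.4 rad).
It also fails if it takes over 43 s, if anything falls off the work surface, if the arm or the gripper's body presses on something with over 40 N, if the wrist force passes 120 N, or if a joint passes its speed limit or range.

### The arm

A 7-joint arm with a two-finger parallel gripper is mounted at the origin on the work surface. World frame = base frame: x ahead of the robot, y to its left, z up, the work surface at z = 0. Lengths are in m, angles in rad, forces in N, time in s.
With the tool pointing down it reaches from about 0.425 to 0.875 m from the base axis. Payload 4.7 kg.
Tool frame: the origin (TCP) lies midway between the tips of the shut fingers; the grasp point (between the pads) lies 19 mm behind it; x points along the fingers, z is the direction in which the jaws open and shut, and the axes are right-handed (so a half turn about x gives the same grasp; the last joint's range is limited). The gripper opens to 85 mm and grips with 20 to 120 N. Pads are 22 mm wide; open, the fingers measure 114 mm over their backs; the gripper's body (76 mm by 85 mm) begins 54 mm behind the grasp point. The pads swing forward as they close: fully open they stand 13 mm farther back than shut.
Start: joints at [-1.322, 0.321, -0.07, 1.45, 0.023, 1.371, -0.057], TCP at [0.151, 0.632, 0.231] pointing down, gripper open.
Joint ranges: [-2.86, 2.86], [-0.3, 2.09], [-1.38, 1.24], [0.06, 2.45], [-1.56, 4.7], [0.09, 2.05], [-2.69, 2.69]. Speed limits (rad/s): [2.57, 2.57, 3.14, 3.14, 3.14, 3.14, 3.14].

### API

Orientations are given as a unit quaternion [x, y, z, w].
In Python, from cell import monitor, read_camera, job gives the robot as it stands.
- The arm moves only by the tool play_rows, never from a script. Its argument "plan" is a list of rows, each a list of 3 entries, a list of its own where there are three numbers: the turn, a rotation vector about the tool's x, y, z in rad, then the shift along the tool's x, y, z in m, then the opening, from 0 (shut) to 1 (fully open). In form: [[[ax, ay, az], [tx, ty, tz], hand], ...]. A call has 1 to 20 rows; each row is the pose to reach, as a shift and turn from the pose commanded when the call began, along the tool's axes at that moment; what a row does not reach only later rows make up. A row lasts 1/8 s, in which the tool goes at most 62.5 mm and 10.7 degrees, less where a joint would pass 70% of its speed; a pose out of reach is approached as far as the arm can. A call with a gripper value outside its range is refused whole. The fingers move at their own pace and stop on an object; "force" is the grip in N (left out, the last holds). Time passes only in rows, so rows that repeat a pose let the fingers close. It gives the time, the measured TCP pose, the force and the opening at its end, in the units of the state.
- monitor.get_state(): the state, without advancing time (a new reading comes with each control period).
- read_camera(name): name is "scene" or "top" or "wrist"; returns a dict with "color" (384x512x3 uint8, red, green, blue), "depth" (384x512 float32, m along the optical axis (not along the pixel's ray), 0 where there is no reading), "mtx" (3x3 intrinsics, pixels), "world_to_cam" (4x4, takes a point from world to camera coordinates). Camera axes: x right, y down, z forward; pixel columns grow to the right and rows downward; lengths in m; the calibration is good to about 2 mm. A picture is of the moment at which its call begins.
- job.job_done(): hands the job in, once; it reports no verdict.
The state is a dict: "time": time; "q": joint angles; "dq": joint speeds; "joint_efforts": joint torques, N m; "ee_pos": TCP position; "eef_rot": TCP orientation; "ft_force": force on the tool from outside, world axes, zero at the start; "wrist_torque": the same for the moment, N m; "gripper_width": finger opening in m.
Only numpy, scipy, OpenCV 4.12 (cv2) and the standard library are available. Lean on these libraries where they do the work, as an engineer would, in place of code of your own. Each camera call takes 0.05 s, during which the arm holds its last target.

## Working session

There is one attempt and no reset: what is moved stays moved. The work goes in short steps, Python scripts to look and compute and a tool call to move; the robot and the scene stay as the last step left them, time stands still between calls to the robot, and variables do not carry over. Pictures are saved under pics/ and viewed, and the job is handed in when it is done.

Besides the shell and the picture viewer there is one more tool, called after "Request:" as name(argument=value, ...) on one line, values as JSON. play_rows: Moves the arm, as the interface text tells. Its arguments: {"type":"object","properties":{"plan":{"type":"array","items":{"type":"array"}},"force":{"type":"number"}},"required":["plan"]}

```bash
mkdir -p pics; ls
cat > h.py <<'E'
import numpy as np, cv2, pickle
from cell import monitor, read_camera, job
def grab(n,tag):
    c=read_camera(n); pickle.dump(c,open(f'{n}_{tag}.pkl','wb')); cv2.imwrite(f'pics/{n}_{tag}.png',c['color'][:,:,::-1]); return c
def load(n,tag): return pickle.load(open(f'{n}_{tag}.pkl','rb'))
def plane(c,px,z):
    px=np.atleast_2d(np.array(px,float)); T=np.linalg.inv(c['world_to_cam'])
    d=np.c_[px,np.ones(len(px))]@np.linalg.inv(c['mtx']).T@T[:3,:3].T; o=T[:3,3]
    return o+d*((z-o[2])/d[:,2])[:,None]
def cloud(c):
    h,w=c['depth'].shape; u,v=np.meshgrid(np.arange(w),np.arange(h)); z=c['depth']
    p=np.stack([u,v,np.ones_like(u)],-1)@np.linalg.inv(c['mtx']).T*z[...,None]
    T=np.linalg.inv(c['world_to_cam']); return p@T[:3,:3].T+T[:3,3]
E
python3 - <<'E'
from h import *
print(monitor.get_state())
for n in ['scene','top','wrist']:
    c=grab(n,'a'); print(n,np.linalg.inv(c['world_to_cam']).round(3).tolist(),c['mtx'].tolist())
E
```

```text
pics
{'time': 0.0, 'q': array([-1.32188373,  0.32182722, -0.07006887,  1.45166953,  0.02259741,
        1.3707834 , -0.05692272]), 'dq': array([ 0.00060878,  0.00045944,  0.00295974, -0.00159515,  0.00128556,
       -0.00104901,  0.00128612]), 'joint_efforts': array([ 3.31809097e-04, -4.93569303e+01, -3.82069498e-01, -3.14344239e+01,
        1.28337878e-02,  1.11701721e-02, -1.26764809e-05]), 'ee_pos': array([0.15116233, 0.63163318, 0.23022337]), 'eef_rot': array([-0.43843057,  0.55563273,  0.43754372,  0.55462275]), 'ft_force': array([-0.13136603, -0.32171954,  0.00437594]), 'wrist_torque': array([ 0.01596815, -0.00755669, -0.00700089]), 'gripper_width': 0.08524075325755433}
scene [[0.545, 0.533, -0.648, 1.188], [0.839, -0.362, 0.407, -0.431], [-0.017, -0.765, -0.644, 0.847], [0.0, 0.0, 0.0, 1.0]] [[373.09435186359775, 0.0, 255.69626714737842], [0.0, 373.09435186359775, 194.1235660341564], [0.0, 0.0, 1.0]]
top [[-0.028, -0.993, 0.111, 0.348], [-1.0, 0.029, 0.011, 0.016], [-0.015, -0.111, -0.994, 0.99], [0.0, 0.0, 0.0, 1.0]] [[349.2424780989283, 0.0, 252.31778420964554], [0.0, 349.2424780989283, 199.0856927783765], [0.0, 0.0, 1.0]]
wrist [[0.232, 0.932, 0.279, 0.08], [0.973, -0.222, -0.067, 0.65], [-0.001, 0.287, -0.958, 0.373], [0.0, 0.0, 0.0, 1.0]] [[292.53189415030926, 0.0, 255.45994285703352], [0.0, 292.53189415030926, 192.02705117590597], [0.0, 0.0, 1.0]]
```

View pics/scene_a.png

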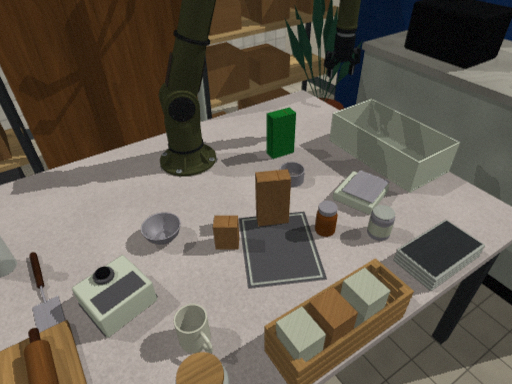

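View pics/top_a.png

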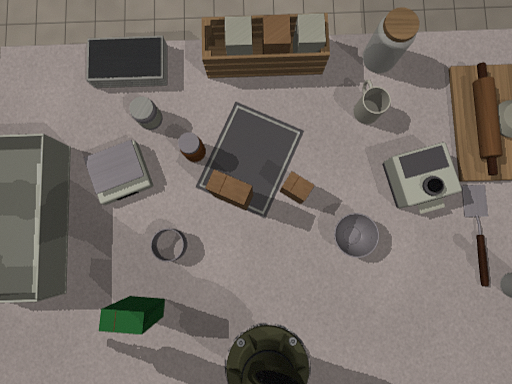

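The tall kraft carton is at scene (272,198) and top (229,188). The short kraft carton is at scene (227,232), and the green lookalike at scene (281,133) is excluded. The printer, with its black button, is at top (433,186). Next I measure them.

Run:
```python
from h import *
c=load('top','a'); s=load('scene','a')
for n,c in (('top',c),('scene',s)):
    P=cloud(c); hsv=cv2.cvtColor(c['color'],cv2.COLOR_RGB2HSV)
    # zone: dark grey mat region
    v=hsv[...,2]; 
    ok=(c['depth']>0)
    print(n,'depth frac',ok.mean())
    roi={'top':(190,95,310,222),'scene':(235,205,330,290)}[n]
    m=np.zeros(v.shape,np.uint8); x0,y0,x1,y1=roi; m[y0:y1,x0:x1]=255
    mat=((v<110)&(hsv[...,1]<60)&(abs(P[...,2])<0.012)&(m>0)).astype(np.uint8)
    mat=cv2.morphologyEx(mat,cv2.MORPH_CLOSE,np.ones((7,7)))
    k,l,st,_=cv2.connectedComponentsWithStats(mat); i=1+st[1:,4].argmax()
    q=P[l==i]; r=cv2.minAreaRect((q[:,:2]*1000).astype(np.float32)); print('mat',r, 'z',np.median(q[:,2]))
    # kraft
    kr=(hsv[...,0]>5)&(hsv[...,0]<20)&(hsv[...,1]>90)&(P[...,2]>0.02)&(P[...,0]>.2)&(P[...,0]<.65)&(abs(P[...,1])<.2)
    k,l,st,_=cv2.connectedComponentsWithStats(kr.astype(np.uint8))
    for i in range(1,k):
        if st[i,4]<60: continue
        q=P[l==i]; zt=np.percentile(q[:,2],97); t=q[q[:,2]>zt-.008]
        print('kraft',st[i],'ztop',zt.round(3),cv2.minAreaRect((t[:,:2]*1000).astype(np.float32)))
    # button
    bt=(v<60)&(P[...,2]>.07)&(P[...,2]<.12)&(P[...,1]<-.2)
    k,l,st,ce=cv2.connectedComponentsWithStats(bt.astype(np.uint8))
    for i in range(1,k):
        if st[i,4]<40: continue
        q=P[l==i]; print('blk',st[i],ce[i],np.median(q,0).round(3),cv2.minEnclosingCircle((q[:,:2]*1000).astype(np.float32)))
    col=c['color'][:,:,::-1]; a={'top':col[90:230,160:340],'scene':col[160:300,200:350]}[n]
    cv2.imwrite(f'pics/crop_{n}.png',cv2.resize(a,None,fx=4,fy=4,interpolation=cv2.INTER_CUBIC))
```

```text
top depth frac 0.9961903889973959
mat ((538.109619140625, -5.4727020263671875), (373.6490478515625, 330.2167053222656), 53.287933349609375) z -0.0005591291621189209
kraft [187 139  18  23 171] ztop 0.084 ((588.19970703125, 174.45741271972656), (15.297588348388672, 49.03744125366211), 48.15878677368164)
kraft [ 206  170   47   40 1094] ztop 0.181 ((440.958984375, 53.04574966430664), (184.4779510498047, 76.8509521484375), 44.37953186035156)
kraft [280 172  34  31 605] ztop 0.096 ((419.8152160644531, -51.48722839355469), (68.37890625, 194.4763641357422), 55.647579193115234)
blk [427 178  16  15 195] [434.88205128 185.        ] [ 0.47  -0.442  0.099] ((471.59405517578125, -446.1700744628906), 21.086524963378906)
scene depth frac 0.9959259033203125
mat ((850.5316772460938, -106.73028564453125), (250.2809600830078, 901.5144653320312), 61.698036193847656) z -0.0009328409995102427
kraft [ 255  170   36   52 1634] ztop 0.18 ((471.4757995605469, 79.3934326171875), (99.18988037109375, 54.522682189941406), 64.44200134277344)
kraft [315 211  21  22 314] ztop 0.079 ((611.8431396484375, 174.2587890625), (58.810733795166016, 25.91507911682129), 28.52086639404297)
kraft [213 216  26  29 709] ztop 0.095 ((482.8698425292969, -93.82806396484375), (68.60883331298828, 51.12595748901367), 56.27089309692383)
blk [ 21  78  63  21 467] [52.22912206 88.53104925] [-0.773 -0.346  0.1  ] ((-771.52099609375, -333.5935974121094), 133.36903381347656)
blk [ 0 98 10 12 78] [  4.3974359  103.94871795] [-0.734 -0.548  0.095] ((-744.2606811523438, -547.6517944335938), 22.393848419189453)
blk [ 93 267  18  14 177] [101.84180791 273.34463277] [ 0.476 -0.444  0.099] ((468.5325622558594, -446.2265930175781), 22.575719833374023)
```

View pics/crop_top.png

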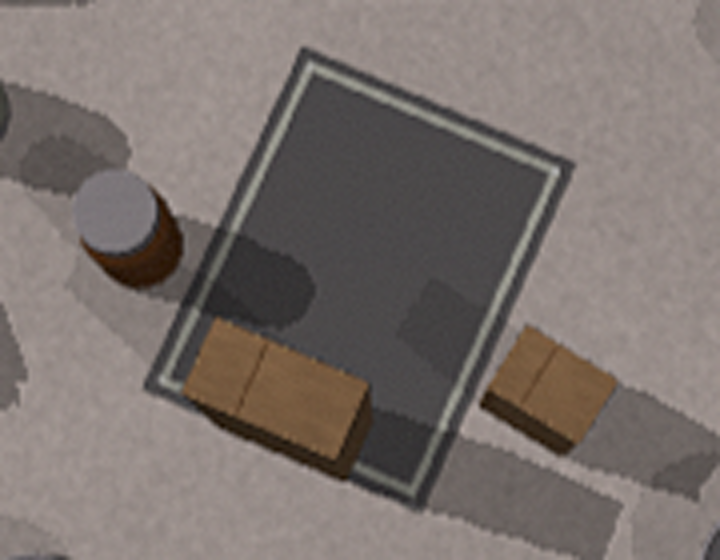

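View pics/crop_scene.png

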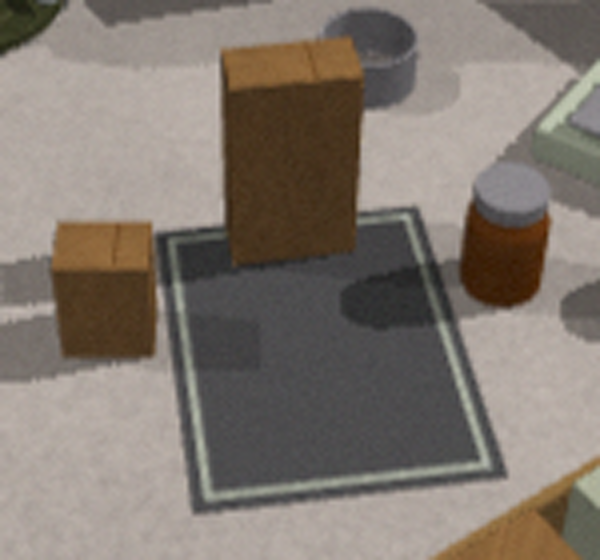

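Run:
```python
from h import *
T=load('top','a'); S=load('scene','a')
ft=lambda a:np.array(a)/4+[160,90]-.375
fs=lambda a:np.array(a)/4+[200,160]-.375
def rect(p,name):
    p=p[:,:2]; print(name,'ctr',p.mean(0).round(4),'sides',[round(float(np.linalg.norm(p[i]-p[i-1])),4) for i in range(4)],p.round(3).tolist())
zt=plane(T,ft([(147,387),(304,48),(575,162),(423,508)]),0); rect(zt,'zoneT')   # nl,fl,fr,nr
zs=plane(S,fs([(418,209),(505,474),(196,512),(156,237)]),0); rect(zs,'zoneS')
for z in (zt,zs):
    d=(z[1]+z[2]-z[0]-z[3])[:2]; e=(z[0]+z[1]-z[2]-z[3])[:2]; print('yaw',np.arctan2(d[1],d[0]),np.arctan2(-e[0],e[1]))
ct=plane(T,ft([(183,393),(216,318),(369,380),(337,462)]),.18); rect(ct,'cartT')
cs=plane(S,fs([(356,40),(363,82),(223,90),(221,48)]),.18); rect(cs,'cartS')
for z in (ct,cs):
    e=(z[0]+z[1]-z[2]-z[3])[:2]; print('yaw',np.arctan2(-e[0],e[1]))
f=plane(S,fs([(356,250),(232,264)]),0); print('foot far edge',f.round(4),np.arctan2(-(f[0]-f[1])[0],(f[0]-f[1])[1]))
n=plane(T,ft([(343,478)]),0);print('near right foot',n)
# in zone frame
z=(zt.mean(0)+zs.mean(0))/2; yaw=np.mean([np.arctan2(*((q[1]+q[2]-q[0]-q[3])[:2][::-1])) for q in (zt,zs)])
R=np.array([[np.cos(yaw),np.sin(yaw)],[-np.sin(yaw),np.cos(yaw)]])
for nme,p in (('cartT',ct),('cartS',cs),('foot',f)): print(nme,((p-z)[:,:2]@R.T).round(4).tolist())
print(z,yaw)
```

```text
zoneT ctr [0.5781 0.03  ] sides [0.2159, 0.2755, 0.2161, 0.2753] [[0.5, 0.187], [0.749, 0.068], [0.656, -0.127], [0.408, -0.008]]
zoneS ctr [0.5793 0.031 ] sides [0.219, 0.2726, 0.2157, 0.2722] [[0.503, 0.189], [0.748, 0.07], [0.656, -0.125], [0.41, -0.009]]
yaw -0.4448107378256618 -0.44333509065894144
yaw -0.44710760717576536 -0.4409847860048666
cartT ctr [0.4696 0.0799] sides [0.0992, 0.0484, 0.0976, 0.0517] [[0.468, 0.135], [0.512, 0.115], [0.473, 0.025], [0.425, 0.045]]
cartS ctr [0.474  0.0779] sides [0.1017, 0.0514, 0.1017, 0.0508] [[0.477, 0.136], [0.521, 0.109], [0.471, 0.02], [0.428, 0.047]]
yaw -0.4351573327223022
yaw -0.5028642760510527
foot far edge [[ 0.5134  0.1171  0.    ]
 [ 0.4707  0.0253 -0.    ]] -0.434890941186911
near right foot [[0.43052903 0.04785234 0.        ]]
cartT [[-0.1446, 0.0463], [-0.0961, 0.0472], [-0.0935, -0.0504], [-0.1451, -0.0529]]
cartS [[-0.1376, 0.0509], [-0.0865, 0.0458], [-0.0925, -0.0557], [-0.1431, -0.0506]]
foot [[-0.0963, 0.0499], [-0.0952, -0.0513]]
[5.78734673e-01 3.04868999e-02 1.38777878e-17] -0.4459591725007136
```

```bash
cat >> h.py <<'E'
from scipy.spatial.transform import Rotation as Ro
def down(yaw):  # tool x down, tool y along yaw direction
    x=np.array([0,0,-1.]); y=np.array([np.cos(yaw),np.sin(yaw),0]); return Ro.from_matrix(np.c_[x,y,np.cross(x,y)])
def rel(tgt,R):
    s=monitor.get_state(); R0=Ro.from_quat(s['eef_rot'])
    return (R0.inv()*R).as_rotvec().round(4).tolist(), R0.inv().apply(np.array(tgt)-s['ee_pos']).round(4).tolist()
E
python3 - <<'E'
from h import *
s=monitor.get_state(); M=Ro.from_quat(s['eef_rot']).as_matrix(); print(M.round(3))
for yaw in (-.446,-.446+np.pi):
    print(yaw,rel([.42,.103,.26],down(yaw)))
P=np.concatenate([cloud(load(n,'a')).reshape(-1,3) for n in('top','scene')])
# highest stuff along path
a=np.array([.151,.632]);b=np.array([.42,.103])
for t in np.linspace(0,1,12):
    c=a+t*(b-a); m=(np.linalg.norm(P[:,:2]-c,axis=1)<.08)&(P[:,2]<.35); print(c.round(3),np.percentile(P[m,2],99).round(3) if m.any() else None)
E
```

```text
[[-0.    -0.973  0.233]
 [-0.001  0.233  0.973]
 [-1.    -0.    -0.001]]
-0.446 ([-2.9304, -0.0003, -0.0021], [-0.0288, -0.3845, -0.4518])
2.695592653589793 ([0.2112, -0.0014, 0.0002], [-0.0288, -0.3845, -0.4518])
[0.151 0.632] 0.344
[0.175 0.584] 0.343
[0.2   0.536] 0.337
[0.224 0.488] 0.128
[0.249 0.44 ] 0.003
[0.273 0.392] 0.153
[0.298 0.343] 0.049
[0.322 0.295] 0.05
[0.347 0.247] 0.05
[0.371 0.199] 0.049
[0.396 0.151] 0.179
[0.42  0.103] 0.181
```

Request:
play_rows(plan=[[[0,0,0],[-0.03,-0.02,-0.02],0.5],[[0,0,0],[-0.03,-0.05,-0.06],0.5],[[0.05,0,0],[-0.03,-0.09,-0.1],0.5],[[0.1,0,0],[-0.03,-0.13,-0.14],0.5],[[0.1,0,0],[-0.03,-0.17,-0.18],0.5],[[0.15,0,0],[-0.03,-0.21,-0.22],0.5],[[0.2,0,0],[-0.03,-0.25,-0.265],0.5],[[0.211,0,0],[-0.03,-0.29,-0.31],0.5],[[0.211,0,0],[-0.03,-0.325,-0.36],0.5],[[0.211,0,0],[-0.03,-0.355,-0.41],0.5],[[0.211,0,0],[-0.029,-0.3845,-0.452],0.5],[[0.211,0,0],[-0.029,-0.3845,-0.452],0.5],[[0.211,0,0],[-0.029,-0.3845,-0.452],0.5]])

```text
time: 1.78
ee_pos: [0.4197, 0.1037, 0.2602]
eef_rot: [-0.377, 0.598, 0.377, 0.598]
ft_force: [-0.7, 0.1, -0.2]
gripper_width: 0.0423
```

Run:
```python
from h import *
s=monitor.get_state(); print(s['time'],s['ee_pos'],s['q'].round(3),s['gripper_width'],s['ft_force'])
print(rel([.42,.103,.15],down(-.446+np.pi)))
for n in('top','wrist'): grab(n,'b')
```

```text
1.775 [0.41967125 0.10374764 0.26018469] [-0.805 -0.198  0.44   1.921  0.084  1.4    0.739] 0.04233113873943569 [-0.71900566  0.12051226 -0.18693167]
([0.0005, 0.0004, -0.0007], [0.1102, -0.0007, -0.0006])
```

View pics/wrist_b.png

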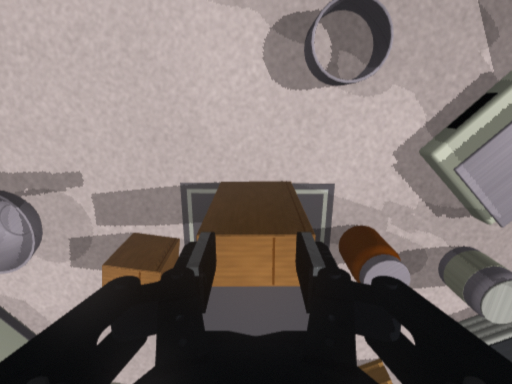

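The wrist view shows the kraft carton centred between the half-open fingers, with its top at about (257,260). There is clear table on the near side, so I descend behind it.

Request:
play_rows(plan=[[[0,0,0],[0.035,0,0],0.5],[[0,0,0],[0.07,0,0],0.5],[[0,0,0],[0.105,0,0],0.5],[[0,0,0],[0.108,0,0],0.5],[[0,0,0],[0.108,0,0],0.5]])

```text
time: 2.5
ee_pos: [0.4204, 0.104, 0.1532]
eef_rot: [-0.378, 0.598, 0.377, 0.598]
ft_force: [-0.3, 0.2, -0.3]
gripper_width: 0.0425
```

Run:
```python
from h import *
s=monitor.get_state(); print(s['time'],s['ee_pos'],s['q'].round(3),s['ft_force'])
for n in('scene',): grab(n,'c')
```

```text
2.5 [0.4204153  0.10395938 0.1531878 ] [-0.8   -0.116  0.471  2.076  0.057  1.168  0.772] [-0.34332639  0.21220588 -0.34215425]
```

View pics/scene_c.png

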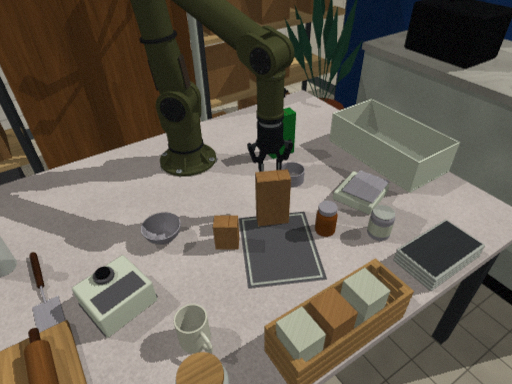

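The fingers are behind the carton's near face, at scene (270,160), and the carton still stands. I push slowly.

Request:
play_rows(plan=[[[0,0,0],[0,-0.01,0],0.5],[[0,0,0],[0,-0.018,0],0.5],[[0,0,0],[0,-0.024,0],0.5],[[0,0,0],[0,-0.03,0],0.5],[[0,0,0],[0,-0.036,0],0.5]])

```text
time: 3.18
ee_pos: [0.4529, 0.0874, 0.1523]
eef_rot: [-0.377, 0.598, 0.377, 0.598]
ft_force: [0.0, 0.7, 0.4]
gripper_width: 0.043
```

Run:
```python
from h import *
grab('scene','d')
```

```text
(no output)
```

View pics/scene_d.png

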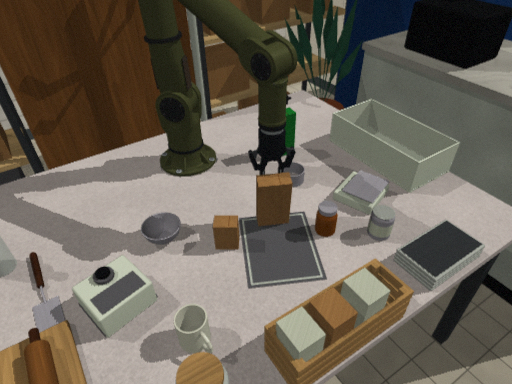

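The carton has begun to tip: its top edge has moved down to (274,182) and its foot is still in place. I continue past the balance point.

Request:
play_rows(plan=[[[0,0,0],[0,-0.007,0],0.5],[[0,0,0],[0,-0.014,0],0.5],[[0,0,0],[0,-0.021,0],0.5],[[0,0,0],[0,-0.028,0],0.5],[[0,0,0],[0,-0.035,0],0.5],[[0,0,0],[0,-0.042,0],0.5],[[0,0,0],[0,-0.045,0],0.5],[[0,0,0],[0,-0.045,0],0.5],[[0,0,0],[0,-0.045,0],0.5]])

```text
time: 4.35
ee_pos: [0.493, 0.0684, 0.1523]
eef_rot: [-0.377, 0.598, 0.377, 0.598]
ft_force: [0.1, -0.8, -0.9]
gripper_width: 0.043
```

Run:
```python
from h import *
grab('scene','e')
```

```text
(no output)
```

View pics/scene_e.png

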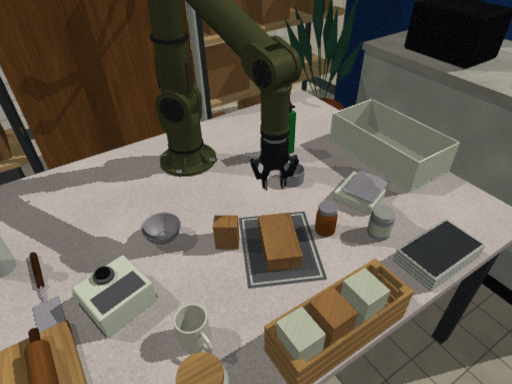

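The carton lies on its broad side in the outline, top face about scene (280,240). I lift the arm clear, measure the carton, and fix the button position from two views.

Request:
play_rows(plan=[[[0,0,0],[-0.04,0,0],0.0],[[0,0,0],[-0.08,0,0],0.0],[[0,0,0],[-0.08,0.0,0],0.0]])

```text
time: 4.78
ee_pos: [0.4951, 0.0687, 0.2356]
eef_rot: [-0.378, 0.596, 0.377, 0.6]
ft_force: [-0.1, 0.4, -0.3]
gripper_width: 0.0001
```

Run:
```python
from h import *
T=load('top','a');S=load('scene','a')
print(plane(T,[434.9,185],.099),plane(S,[101.8,273.3],.099))
s=grab('scene','f'); P=cloud(s); hsv=cv2.cvtColor(s['color'],cv2.COLOR_RGB2HSV)
m=(hsv[...,0]>5)&(hsv[...,0]<20)&(hsv[...,1]>90)&(P[...,2]>.043)&(P[...,2]<.056)&(abs(P[...,0]-.58)<.18)&(abs(P[...,1]-.03)<.13)
k,l,st,_=cv2.connectedComponentsWithStats(m.astype(np.uint8)); i=1+st[1:,4].argmax()
q=P[l==i]; r=cv2.minAreaRect((q[:,:2]*1000).astype(np.float32)); print(r,np.median(q[:,2]))
yaw=-.446;R=np.array([[np.cos(yaw),np.sin(yaw)],[-np.sin(yaw),np.cos(yaw)]])
print((cv2.boxPoints(r)/1000-[.5787,.0305])@R.T)
print(monitor.get_state()['ee_pos'])
bx=cloud(T); mm=(bx[...,2]>.07)&(bx[...,2]<.09)&(bx[...,1]<-.33)&(bx[...,1]>-.58)&(bx[...,0]>.35)&(bx[...,0]<.6)
print('printer',cv2.minAreaRect((bx[mm][:,:2]*1000).astype(np.float32)))
for b in ([.47,-.445,.16],): 
  for y in (2.6956,2.6956-np.pi/2,2.2): print(y,rel(b,down(y)))
```

```text
[[ 0.46998564 -0.4417796   0.099     ]] [[ 0.47721195 -0.44479788  0.099     ]]
((577.0195922851562, 30.11602020263672), (100.55961608886719, 183.6016387939453), 64.96810150146484) 0.0480372848937658
[[-0.09268932 -0.05218538]
 [ 0.09090469 -0.05051263]
 [ 0.08998852  0.05004282]
 [-0.09360546  0.04837008]]
[0.49383695 0.06852755 0.23362264]
printer ((503.8580017089844, -434.46893310546875), (139.87002563476562, 151.00193786621094), 14.172296524047852)
2.6956 ([0.0006, 0.0025, 0.0018], [0.0728, -0.1996, -0.4739])
1.1248036732051037 ([1.5714, 0.0034, -0.0005], [0.0728, -0.1996, -0.4739])
2.2 ([0.4962, 0.0029, 0.0012], [0.0728, -0.1996, -0.4739])
```

View pics/scene_f.png

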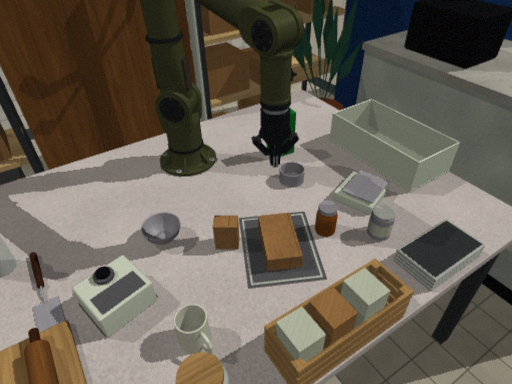

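The carton measures 184 × 101 mm in zone axes: x from -0.094 to 0.091, y within ±0.052, flat, so it is well inside. The two button views differ by 7 mm in x because of visible button side; their middle, (0.473, -0.444, 0.099), is safe on an 18 mm radius.

Request:
play_rows(plan=[[[0,0,0],[-0.01,-0.02,-0.04],0],[[0.05,0,0],[-0.01,-0.04,-0.09],0],[[0.1,0,0],[-0.01,-0.06,-0.14],0],[[0.15,0,0],[-0.01,-0.08,-0.19],0],[[0.2,0,0],[-0.01,-0.1,-0.24],0],[[0.3,0,0],[-0.01,-0.12,-0.29],0],[[0.35,0,0],[-0.01,-0.14,-0.34],0],[[0.4,0,0],[-0.01,-0.16,-0.39],0],[[0.45,0,0],[0,-0.18,-0.43],0],[[0.5,0,0],[0.02,-0.2,-0.47],0],[[0.5,0,0],[0.05,-0.2,-0.474],0],[[0.5,0,0],[0.07,-0.2,-0.474],0],[[0.5,0,0],[0.07,-0.2,-0.474],0]])

```text
time: 6.45
ee_pos: [0.4689, -0.4437, 0.16]
eef_rot: [-0.216, 0.673, 0.219, 0.672]
ft_force: [0.3, 0.4, 0.3]
gripper_width: -0.0002
```

Run:
```python
from h import *
s=monitor.get_state(); print(s['time'],s['ee_pos'],s['q'].round(3),s['ft_force'])
print(rel([.473,-.444,.102],down(2.2)))
for n in('scene','wrist'): grab(n,'g')
a=cv2.imread('pics/scene_g.png')[200:340,40:200]; b=cv2.imread('pics/wrist_g.png')
cv2.imwrite('pics/g.png',np.hstack([cv2.resize(a,(430,384)),b[:,140:380]]))
```

```text
6.45 [ 0.46885243 -0.44366284  0.15995763] [ 0.011  0.496  0.952  1.579 -0.415  1.288  1.651] [0.27624525 0.37664665 0.27630457]
([-0.0032, -0.0004, -0.0043], [0.0579, -0.003, 0.0032])
```

View pics/g.png

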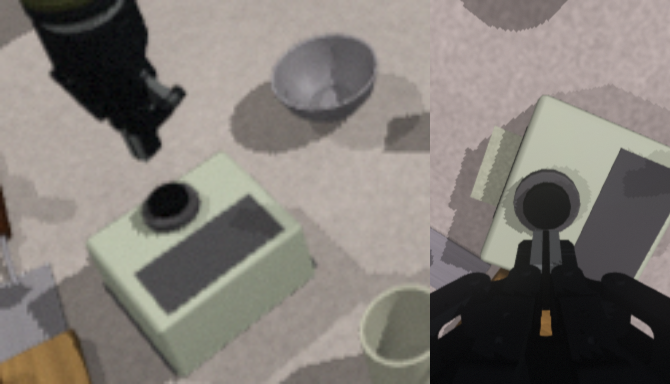

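Run:
```python
from h import *
w=load('wrist','g'); print(plane(w,[[256,205],[230,205],[282,205],[256,180]],.099).round(4))
P=cloud(w); print(P[200:206,250:262,2].mean().round(4), P[196,[222,226,230,234,240,256]].round(4).tolist())
```

```text
[[ 0.4686 -0.4414  0.099 ]
 [ 0.4529 -0.4527  0.099 ]
 [ 0.4842 -0.43    0.099 ]
 [ 0.4573 -0.4259  0.099 ]]
0.1024 [[0.4459, -0.4566, 0.0796], [0.4473, -0.4509, 0.0919], [0.4498, -0.4493, 0.0913], [0.4521, -0.447, 0.093], [0.4547, -0.4422, 0.1006], [0.464, -0.435, 0.1016]]
```

The wrist view puts the button at (0.469, -0.441), 2 mm from the TCP, with its top at about 0.10. I press straight down in small steps and watch the force.

Request:
play_rows(plan=[[[0,0,0],[0.03,0.001,0.002],0],[[0,0,0],[0.055,0.001,0.002],0],[[0,0,0],[0.06,0.001,0.002],0],[[0,0,0],[0.062,0.001,0.002],0],[[0,0,0],[0.062,0.001,0.002],0]])

```text
time: 7.18
ee_pos: [0.4711, -0.4441, 0.1019]
eef_rot: [-0.218, 0.672, 0.217, 0.673]
ft_force: [-0.3, 0.9, 1.8]
gripper_width: -0.0002
```

Request:
play_rows(plan=[[[0,0,0],[0.002,0,0],0],[[0,0,0],[0.003,0,0],0],[[0,0,0],[0.003,0,0],0]])

```text
time: 7.55
ee_pos: [0.4711, -0.4442, 0.098]
eef_rot: [-0.218, 0.672, 0.217, 0.673]
ft_force: [2.1, -0.1, 3.1]
gripper_width: 0.0
```

Request:
play_rows(plan=[[[0,0,0],[0.002,0,0],0],[[0,0,0],[0.003,0,0],0],[[0,0,0],[0.003,0,0],0],[[0,0,0],[0.003,0,0],0]])

```text
time: 8.05
ee_pos: [0.4711, -0.4442, 0.0961]
eef_rot: [-0.218, 0.672, 0.217, 0.674]
ft_force: [1.0, 2.3, 11.6]
gripper_width: -0.0001
```

The force of 11.6 N exceeds the 5 N spring and the motion has stalled at 0.096, so the button is fully down. I retract.

Request:
play_rows(plan=[[[0,0,0],[0,0,0],0],[[0,0,0],[-0.02,0,0],0],[[0,0,0],[-0.06,0,0],0],[[0,0,0],[-0.1,0,0],0],[[0,0,0],[-0.1,0,0],0],[[0,0,0],[-0.1,0,0],0]])

```text
time: 8.8
ee_pos: [0.4695, -0.4434, 0.1937]
eef_rot: [-0.217, 0.673, 0.218, 0.673]
ft_force: [0.2, -1.2, -1.2]
gripper_width: 0.0002
```

```bash
python3 - <<'E'
from h import *
st_=monitor.get_state(); print(st_['time'],st_['ee_pos'],st_['ft_force'])
s=grab('scene','h'); grab('top','h'); w=grab('wrist','h'); P=cloud(s); hsv=cv2.cvtColor(s['color'],cv2.COLOR_RGB2HSV)
m=(hsv[...,0]>5)&(hsv[...,0]<20)&(hsv[...,1]>90)&(P[...,2]>.043)&(P[...,2]<.056)&(abs(P[...,0]-.58)<.18)&(abs(P[...,1]-.03)<.13)
k,l,st,_=cv2.connectedComponentsWithStats(m.astype(np.uint8)); i=1+st[1:,4].argmax()
r=cv2.minAreaRect((P[l==i][:,:2]*1000).astype(np.float32)); yaw=-.446;R=np.array([[np.cos(yaw),np.sin(yaw)],[-np.sin(yaw),np.cos(yaw)]])
print((cv2.boxPoints(r)/1000-[.5787,.0305])@R.T)
A=load('scene','a'); Pa=cloud(A); print('button z before/after',np.median(Pa[269:275,97:106,2]),np.median(P[269:275,97:106,2]))
d=cv2.absdiff(cv2.cvtColor(load('top','a')['color'],6),cv2.cvtColor(load('top','h')['color'],6))
cv2.imwrite('pics/diff.png',np.hstack([cv2.imread('pics/top_h.png'),cv2.cvtColor(d,8)])[:, :][::1,::1])
E
python3 -c "
import cv2;a=cv2.imread('pics/diff.png');cv2.imwrite('pics/diff2.png',cv2.resize(a,(800,300)))"
```

```text
8.8 [ 0.4695355  -0.44335983  0.19367704] [ 0.18676364 -1.18895713 -1.22648907]
[[-0.09252084 -0.05199292]
 [ 0.09152873 -0.05071872]
 [ 0.09083434  0.04957971]
 [-0.09321525  0.0483055 ]]
button z before/after 0.10001974044630563 0.0999454430138248
```

View pics/diff2.png

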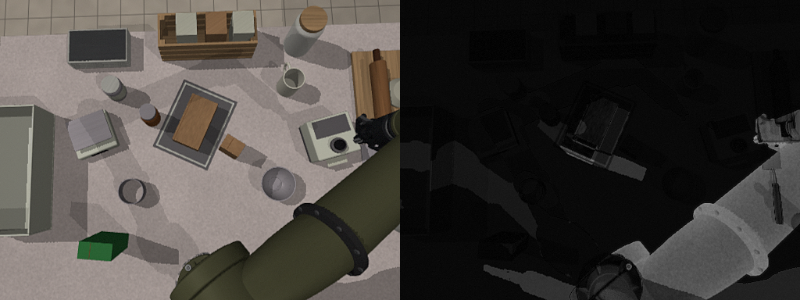

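The picture shows the carton flat in the outline at about (195,122). Only the carton, the shadows and the arm have changed, and the button is back up.

```bash
python3 -c "
from cell import job
print(job.job_done())"
```

```text
the job is handed in; nothing more can be done
None
```

I tipped the tall carton over with a slow push high on its near broad face, pressed the printer button down, let it come up, and handed the job in at about 9 s.

Last checks before handing in:
- **Carton:** it lies flat inside the outline, with its ends at about -0.093 and +0.092 m in zone x and its sides within ±0.052 m in zone y. It did not move between the two measurements.
- **Button:** the press reached 11.6 N, above the 5 N spring, after about 5 mm of travel. Afterwards the top was back at its starting height, 0.100 m before and after.
- **Bystanders and arm:** comparing the top pictures before and after showed no bystander moved. The arm stood about 90 mm above the button, touching nothing.

The first two button views differed by 7 mm in x. The wrist view settled it to within about 2 mm of where I pressed. No check failed, but I had no direct reading of the button joint, so the press depth is inferred from force and travel.

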